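# Close up the used centre console

### The arm

A 6-joint arm with a two-finger parallel gripper is mounted at the origin on the work surface. World frame = base frame: x ahead of the robot, y to its left, z up, the work surface at z = 0. Lengths are in m, angles in rad, forces in N, time in s.
With the tool pointing down it reaches from about 0.3 to 0.775 m from the base axis. Payload 14.6 kg.
Tool frame: the origin (TCP) lies at the very end of the fingers, on their centre line; the grasp point (between the pads) lies 19 mm behind it; x points along the fingers, y is the direction in which the jaws open and shut, and the axes are right-handed (so a half turn about x gives the same grasp; the last joint's range is limited). The gripper opens to 94 mm and grips with 3 to 60 N. Pads are 16 mm wide; open, the fingers measure 119 mm over their backs; the gripper's body (75 mm by 177 mm) begins 78 mm behind the grasp point.
Start: joints at [1.147, 0.3, 1.521, -0, 1.321, -0.067], TCP at [0.192, 0.515, 0.205] pointing down, gripper open.
Joint ranges: [-3.03, 3.03], [-0.79, 2.21], [0.23, 2.52], [-1.04, 4.18], [0, 3.07], [-2.55, 2.55]. Speed limits (rad/s): [2.22, 2.22, 2.57, 3.14, 3.14, 3.14].

### API

Orientations are given as [roll, pitch, yaw] about the fixed x, y, z axes, in that order (R = Rz(yaw) Ry(pitch) Rx(roll)).
In Python, from station import ctrl, viewer, hand_in gives the robot as it stands. The module is installed in compiled form; this text tells all that it offers.
- The arm moves only by the tool play_rows, never from a script. Its argument "deltas" is a list that holds one entry, the list of rows, each a list of 7 numbers: the shift along the tool's x, y, z in mm, then the turn, a rotation vector about the tool's x, y, z in rad, then the finger opening in mm, from 0 to 94. In form: [[[dx, dy, dz, ax, ay, az, gripper], ...]]. A call has 1 to 10 rows; each row shifts and turns the commanded pose from where the row before left it, along the tool's axes as they then stand; what a row does not reach is not made up. A row lasts 1/10 s, in which the tool goes at most 50 mm and 8.59 degrees, less where a joint would pass 70% of its speed; a pose out of reach is approached as far as the arm can. A call with a gripper value outside its range is refused whole. The fingers move at their own pace and stop on an object; "grip_force" is the grip in N (left out, the last holds). Time passes only in rows, so rows that do not move let the fingers close. It gives the time, the measured TCP pose, the force and the opening at its end, in the units of the state.
- ctrl.get_obs(): the state, without advancing time (a new reading comes with each control period).
- viewer.camera(name): name is "side" or "top" or "wrist"; returns a dict with "img" (480x640x3 uint8, red, green, blue), "fx", "fy", "cx", "cy" (pixels), "distortion" ([k1, k2, p1, p2, k3] as OpenCV has them; the pictures are not rectified), "rvec" (rotation vector, rad) and "tvec" (3), from world to camera coordinates, as OpenCV has them. Camera axes: x right, y down, z forward; pixel columns grow to the right and rows downward; lengths in m; the calibration is good to about 2 mm. A picture is of the moment at which its call begins. There is no depth.
- hand_in(): hands the job in, once; it reports no verdict.
The state is a dict: "time_s": time; "qpos": joint angles; "joint_vel": joint speeds; "tau": joint torques, N m; "ee_pos": TCP position; "eef_rot": TCP orientation; "force": force on the tool from outside, world axes, zero at the start; "moment": the same for the moment, N m; "grip_width": finger opening in m.
Only numpy, scipy, OpenCV 4.12 (cv2) and the standard library are available. Lean on these libraries where they do the work, as an engineer would, in place of code of your own. Each camera call takes 0.05 s, during which the arm holds its last target.

### The job

The customer is taking this used centre console with its small parts inside, so close it up: with your fingertips push the sliding bin cover fully shut, and push the raised armrest down until it lies fully home, easing it down rather than slamming it. Only push: push the armrest on its padded outer side and keep your fingers off its lining, and grip or lift nothing. Leave the bottle standing in the cup holder, the small parts inside the console, and everything else on the bench where they are.

Things in the scene. Friction and masses are not known exactly. Their poses are not given: they have to be found in the camera images.
- console: Car console, fixed grey shell 180 wide (x), 550 long (y), deck top 140 mm high. Origin: centre of underside; z up; +y to its front end. Along y in mm: front deck 150 to 275 (selector dial at 218, d 52, 20 high); open storage bin 10 to 150, 120 wide, floor 48 high; round cup holder at -42.5, d 66, floor 85 high; armrest box -86 to -269, rim 166 high. The cover slides under the 4 mm thick deck.
- cover (a joint): Sliding cover of the storage bin, m: 0 fully shut (firm stop), grows to 0.100 as it slides towards console +y under the front deck. Starts 0.050 to 0.095 open, stays where left; about 3 N moves it. A ribbed plate 124 mm wide, 150 mm long, its top 135 mm above the bench (5 mm below the deck's top).
- cover_push (a point): On the cover: middle of the upright face of its thumb ramp, 145 mm above the bench. The ramp is a wedge 105 mm wide (x), 16 mm high (top 151 mm above the bench, 11 above the deck), the face looking to console +y, the slope falling to the cover's leading edge at -y. Pushing the face towards console -y shuts the cover; shut, it is at console y = 28 mm. Axes as the console's.
- armrest (a joint): Padded armrest, hinge angle in rad: 0 lies shut, flat on the box; grows as its free end rises, to 1.45 at its stop. It starts raised to 0.95 to 1.35. A friction hinge: it stays at any angle; about 1 to 4 N at the free end pushes it down.
- armrest_hinge (a point): Middle of the armrest's hinge line, which runs across the console (its x): console y = -262 mm, 168 mm above the bench. The axes turn with the armrest: x along the hinge, y from the hinge to the free end, z out of the padded outer side (up when shut). On the underside (-z) sits a hard lining, 146 by 158 by 7 mm: fingers must not touch it.
- armrest_pad (a point): On the armrest's padded outer face, middle line, 150 mm from the hinge line and 34 mm out along z (the pad is 34 mm thick). z is the outward normal, axes as armrest_hinge. The armrest is 182 mm wide, from 13 mm behind the hinge to its free end 187 mm from it, edges rounded by 12 mm. Shut, the face is level, 202 mm above the bench.
- cleaner: White plastic bottle 44 mm in diameter, 105 mm tall, loose, standing in the cup holder (its top 190 mm above the bench). Origin: centre of its underside, z up.
- relay: Black relay block 28 x 28 x 32 mm, loose on the floor of the storage bin (the floor is 48 mm above the bench). Origin: centre of its underside.
- bulb: Lamp bulb about 50 mm long, 25 mm thick, loose on the floor of the storage bin. Origin: middle of its underside.
- switch_pack: Black switch block 50 x 90 x 33 mm, loose on the floor of the armrest box (44 mm above the bench). Origin: centre of its underside.
- screwdriver: Screwdriver lying on the bench to the robot's left, near the console's front end. Origin: under its middle.
- screw_jar: Glass jar with a steel cap, 68 mm in diameter, 85 mm tall, standing on the bench to one side. Origin: centre of its underside.
- mirror: Door mirror lying glass upward beside the console, about 150 x 280 x 80 mm. Origin: underside of its housing.
- tail_lamp: Rear lamp unit lying lens upward beside the console, 140 x 260 x 62 mm. Origin: centre of its underside.
Not all that is in view belongs to the job. What is shaped like the switch_pack but red is not meant. Leave any green look-alike of the cleaner alone.

How it is judged:
At the end, for the whole second after the job is handed in: The bin cover is shut to within 4 mm and the armrest lies down to within 0.03 rad (about 5 mm at its free end), the bottle stands upright in the cup holder, and the relay, bulb and switch block lie inside the console (value of joint cover below 0.004 m and value of joint armrest below 0.03 rad and angle between cleaner's own z axis and vertical below 0.2 rad and z of cleaner in the frame of console below 0.095 m and z of each of relay, bulb, switch_pack in the frame of console below 0.09 m); the robot touches nothing.
It fails at once if the armrest is gripped or handled by its lining instead of being pushed on its pad (contact force between the fingers and armrest_c1 above 1 N).
It fails at once if the armrest is slammed (faster than 2.5 rad/s) (velocity of joint armrest below -2.5 rad/s).
It fails at once if the bottle in the cup holder is tipped, lifted or taken out (angle between cleaner's own z axis and vertical above 0.4 rad or distance of cleaner from where it was at the start of the episode above 0.03 m).
It fails at once if a small part inside the console is lifted or pushed about by more than 30 mm (distance of any of relay, bulb, switch_pack from where it was at the start of the episode above 0.03 m).
It fails at once if something on the bench is moved by more than 20 mm (distance of any of screwdriver, screw_jar, mirror, tail_lamp from where it was at the start of the episode above 0.02 m).
It also fails if it takes over 58 s, if anything falls off the work surface, if the arm or the gripper's body presses on something with over 40 N, if the wrist force passes 120 N, or if a joint passes its speed limit or range.

## Working session

There is one attempt and no reset: what is moved stays moved. The work goes in short steps, Python scripts to look and compute and a tool call to move; the robot and the scene stay as the last step left them, time stands still between calls to the robot, and variables do not carry over. Pictures are saved under pics/ and viewed, and the job is handed in when it is done.

Besides the shell and the picture viewer there is one more tool, called after ">>>" as name([rows], argument=value, ...), one row to a line, values as JSON. play_rows: Moves the arm, as the interface text tells. Its arguments: {"type":"object","properties":{"deltas":{"type":"array","items":{"type":"array","items":{"type":"array","items":{"type":"number"}}}},"grip_force":{"type":"number"}},"required":["deltas"]}

```bash
mkdir -p pics; ls; python3 - <<'E'
from station import ctrl, viewer
import cv2,pickle
o=ctrl.get_obs();print(o)
for n in ["side","top","wrist"]:
    c=viewer.camera(n);cv2.imwrite(f"pics/{n}0.png",c["img"][:,:,::-1]);pickle.dump(c,open(f"{n}0.pkl","wb"))
    print(n,{k:v for k,v in c.items() if k!="img"})
E
```

```text
pics
{'time_s': 0.0, 'qpos': array([ 1.14738858e+00,  3.00447369e-01,  1.52159157e+00,  1.38457796e-05,
        1.32069875e+00, -6.65720137e-02]), 'joint_vel': array([ 0.00011881,  0.00018757, -0.00045288,  0.00055871, -0.00013897,
        0.00013829]), 'tau': array([-2.06651610e-03, -5.31797755e+01, -3.52733588e+01,  7.07633444e-02,
        2.43535376e-02, -1.34539955e-04]), 'ee_pos': array([0.19199621, 0.51511576, 0.20489491]), 'eef_rot': array([-1.64908021,  1.56965122, -2.00591938]), 'force': array([-0.11752241, -0.07470086, -0.18823416]), 'moment': array([-0.01242009, -0.0112374 ,  0.03165648]), 'grip_width': 0.09346588758935369}
side {'fx': 518.8776953758749, 'fy': 518.8776953758749, 'cx': 325.17132094328423, 'cy': 246.59710966460324, 'distortion': array([0.00338059, 0.        , 0.        , 0.        , 0.        ]), 'rvec': array([ 2.51431893,  0.50642806, -0.16151203]), 'tvec': array([-0.50368787, -0.09239608,  1.71417213])}
top {'fx': 438.3812478050576, 'fy': 438.3812478050576, 'cx': 319.64417739299574, 'cy': 238.67570450741013, 'distortion': array([-0.01518687,  0.        ,  0.        ,  0.        ,  0.        ]), 'rvec': array([ 2.18471583, -2.17709823,  0.07113101]), 'tvec': array([0.01726664, 0.54316522, 1.18627777])}
wrist {'fx': 407.06871329047743, 'fy': 407.06871329047743, 'cx': 318.43198662028965, 'cy': 238.14171552041955, 'distortion': array([-0.07069891,  0.        ,  0.        ,  0.        ,  0.        ]), 'rvec': array([-2.37872484, -1.65291911, -0.23530824]), 'tvec': array([-0.54936991, -0.02973567,  0.39311253])}
```

```bash
echo
```

```text
(no output)
```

View pics/side0.png

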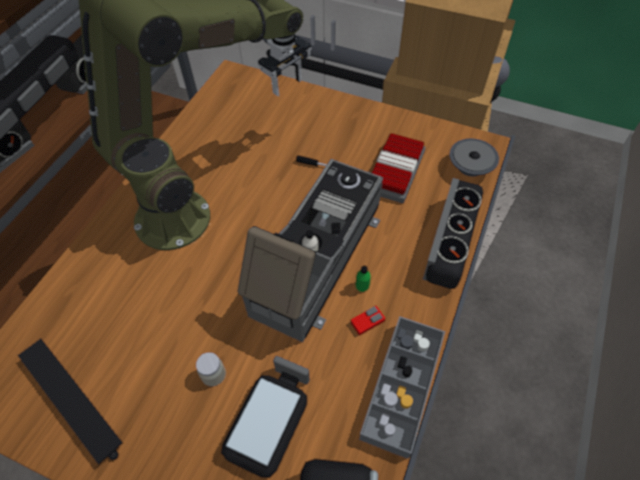

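View pics/top0.png

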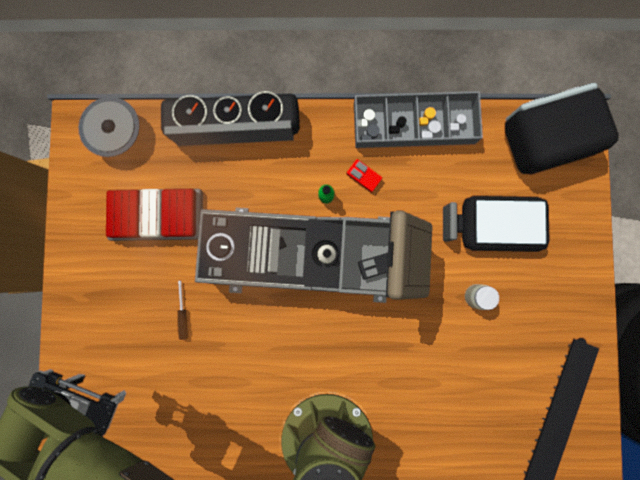

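View pics/wrist0.png

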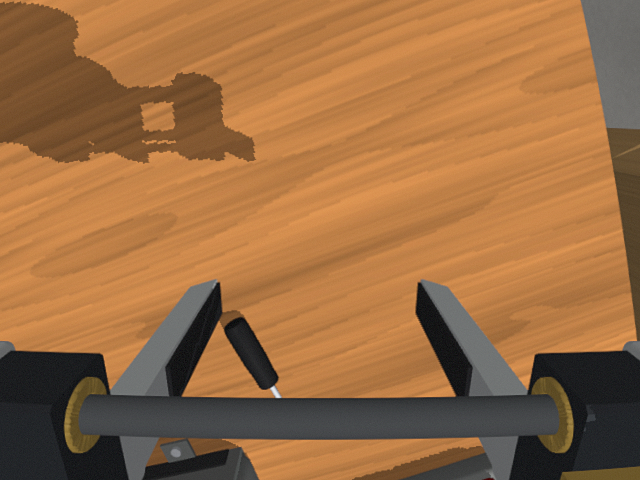

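```bash
cat > h.py <<'E'
import cv2,numpy as np,pickle
def load(n):return pickle.load(open(n+".pkl","rb"))
def back(c,uv,z):
    K=np.array([[c["fx"],0,c["cx"]],[0,c["fy"],c["cy"]],[0,0,1.]])
    p=cv2.undistortPoints(np.array([[uv]],float),K,c["distortion"])[0,0]
    R=cv2.Rodrigues(c["rvec"])[0];o=-R.T@c["tvec"];d=R.T@np.array([p[0],p[1],1]);return o+d*(z-o[2])/d[2]
def proj(c,P):
    K=np.array([[c["fx"],0,c["cx"]],[0,c["fy"],c["cy"]],[0,0,1.]])
    return cv2.projectPoints(np.array(P,float).reshape(-1,3),c["rvec"],c["tvec"],K,c["distortion"])[0][:,0]
E
python3 - <<'E'
from h import *
c=load("top0")["img"][:,:,::-1]
cv2.imwrite("pics/topz.png",cv2.resize(c[195:315,185:445],None,fx=3,fy=3,interpolation=cv2.INTER_CUBIC))
c=load("side0")["img"][:,:,::-1]
cv2.imwrite("pics/sidez.png",cv2.resize(c[150:345,230:400],None,fx=3,fy=3,interpolation=cv2.INTER_CUBIC))
E
```

```text
(no output)
```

View pics/topz.png

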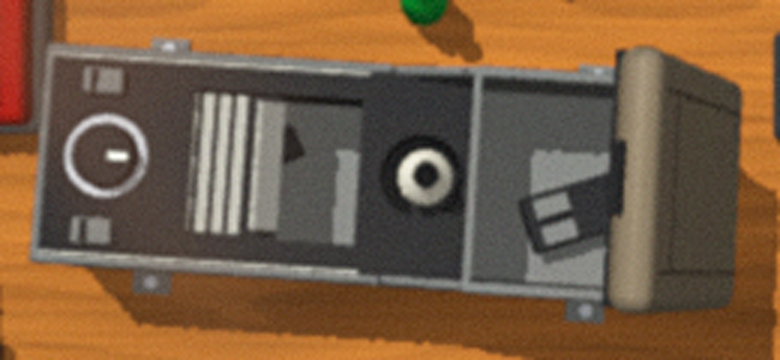

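View pics/sidez.png

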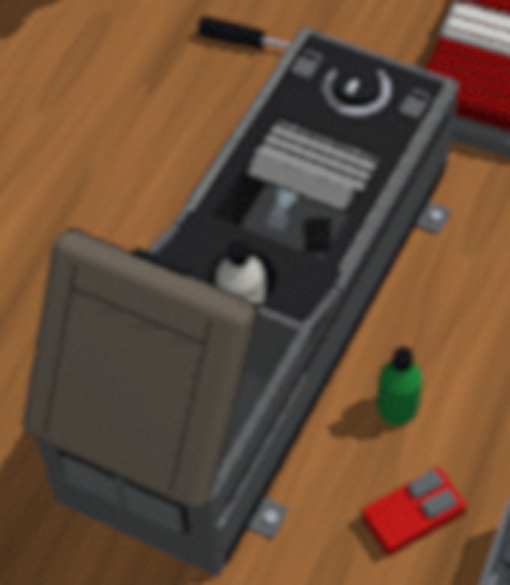

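```bash
cat > fit.py <<'E'
from h import *
from scipy.optimize import least_squares
T=load("top0");S=load("side0")
t=lambda u,v:np.array([185+u/3,195+v/3]);s=lambda u,v:np.array([230+u/3,150+v/3])
def W(p,q):
    x,y,a=p[:3];q=np.array(q,float).reshape(-1,3);R=np.array([[np.cos(a),-np.sin(a),0],[np.sin(a),np.cos(a),0],[0,0,1]]);return q@R.T+[x,y,0]
def A(th,y,z,x=0):return [x,-.262+y*np.cos(th)-z*np.sin(th),.168+y*np.sin(th)+z*np.cos(th)]
obs=[(T,t(50,45),lambda p:[.09,.275,.14]),(T,t(33,260),lambda p:[-.09,.275,.14]),(T,t(105,156),lambda p:[0,.218,.16]),
(S,s(352,90),lambda p:[0,.218,.16]),(S,s(305,28),lambda p:[-.09,.275,.14]),(S,s(457,85),lambda p:[.09,.275,.14]),
(T,t(478,72),lambda p:[.09,-.088,.166]),(T,t(465,282),lambda p:[-.09,-.088,.166])]
r0=least_squares(lambda p:np.concatenate([proj(c,W(p,f(p)))[0]-u for c,u,f in obs]),[.45,0,0])
if __name__=="__main__":
    print(r0.x,np.degrees(r0.x[2]));print(r0.fun.reshape(-1,2).round(1))
    p=r0.x
    # cover: candidate features
    for c,name,off,o in((T,"t",(185,195),1),(S,"s",(230,150),1)):
        for d in (.05,.06,.07,.08,.09):
            print(name,d,"face top",((proj(c,W(p,[[-.0525,.028+d,.151],[.0525,.028+d,.151]]))-off)*3).round().tolist(),"lead",((proj(c,W(p,[[-.0525,.010+d,.135],[.0525,.01+d,.135]]))-off)*3).round().tolist())
    for th in (.95,1.05,1.15,1.25,1.35):
        for c,name,off in((T,"t",(185,195)),(S,"s",(230,150))):
            print(th,name,((proj(c,W(p,[A(th,.187,.022,-.091),A(th,.187,.022,.091),A(th,.175,.034,-.091),A(th,.175,.034,.091),A(th,0,.034,-.091),A(th,0,.034,.091)]))-off)*3).round().tolist())
E
python3 fit.py
```

```text
[ 0.50106537  0.04526664 -0.06110872] -3.5012720271993425
[[-0.5 -1. ]
 [-0.9 -0.4]
 [-1.  -1.1]
 [ 1.  -4. ]
 [-1.5 -0.7]
 [-0.4 -1. ]
 [ 2.7 -2.1]
 [ 2.5  2.5]]
t 0.05 face top [[271.0, 229.0], [280.0, 101.0]] lead [[294.0, 230.0], [303.0, 104.0]]
t 0.06 face top [[258.0, 228.0], [268.0, 100.0]] lead [[282.0, 229.0], [291.0, 103.0]]
t 0.07 face top [[246.0, 227.0], [256.0, 99.0]] lead [[270.0, 229.0], [279.0, 102.0]]
t 0.08 face top [[234.0, 226.0], [243.0, 98.0]] lead [[258.0, 228.0], [267.0, 102.0]]
t 0.09 face top [[222.0, 226.0], [231.0, 97.0]] lead [[246.0, 227.0], [255.0, 101.0]]
s 0.05 face top [[248.0, 162.0], [343.0, 199.0]] lead [[240.0, 185.0], [335.0, 222.0]]
s 0.06 face top [[252.0, 155.0], [347.0, 192.0]] lead [[244.0, 178.0], [339.0, 215.0]]
s 0.07 face top [[257.0, 148.0], [351.0, 185.0]] lead [[249.0, 170.0], [343.0, 207.0]]
s 0.08 face top [[261.0, 141.0], [356.0, 177.0]] lead [[253.0, 163.0], [348.0, 200.0]]
s 0.09 face top [[266.0, 134.0], [360.0, 170.0]] lead [[258.0, 156.0], [352.0, 193.0]]
0.95 t [[607.0, 311.0], [621.0, 42.0], [631.0, 312.0], [645.0, 44.0], 
[... 238 characters left out ...]
s [[51.0, 232.0], [249.0, 314.0], [41.0, 250.0], [240.0, 333.0], [13.0, 424.0], [198.0, 508.0]]
1.15 t [[663.0, 316.0], [676.0, 42.0], [685.0, 317.0], [698.0, 45.0], [734.0, 309.0], [745.0, 79.0]]
1.15 s [[38.0, 243.0], [238.0, 327.0], [29.0, 262.0], [229.0, 347.0], [12.0, 427.0], [197.0, 511.0]]
1.25 t [[692.0, 318.0], [705.0, 43.0], [712.0, 319.0], [725.0, 46.0], [734.0, 308.0], [745.0, 79.0]]
1.25 s [[26.0, 256.0], [227.0, 342.0], [17.0, 276.0], [219.0, 362.0], [12.0, 430.0], [196.0, 514.0]]
1.35 t [[721.0, 320.0], [734.0, 44.0], [740.0, 320.0], [752.0, 48.0], [735.0, 308.0], [745.0, 80.0]]
1.35 s [[13.0, 271.0], [216.0, 358.0], [5.0, 291.0], [208.0, 379.0], [12.0, 432.0], [196.0, 516.0]]
```

```bash
cat >> h.py <<'E'
from scipy.spatial.transform import Rotation as Ro
def rows(o,P,Rt=None):
    "delta from current pose to world P, rot"
    R=Ro.from_euler("xyz",o["eef_rot"]);d=R.inv().apply(np.array(P)-o["ee_pos"])*1000
    w=(R.inv()*Rt).as_rotvec() if Rt is not None else None
    return d.round(1),w
E
sed -i 's/^(T,t(478.*$/]/' fit.py
python3 fit.py | head -9; python3 - <<'E'
from h import *
from fit import r0,W
from station import ctrl
o=ctrl.get_obs();R=Ro.from_euler("xyz",o["eef_rot"]);print(R.as_matrix().round(3))
p=r0.x
for n,q in dict(face=[0,.096,.145],shutface=[0,.028,.145],deckedge=[0,.15,.14],pad=[0,-.203,.31],start=[0,.122,.25],bottle=[0,-.0425,.19]).items(): print(n,W(p,q).round(4), rows(o,W(p,q)[0])[0])
E
```

```text
[ 0.49988285  0.04218849 -0.06528101] -3.7403264735991506
[[ 0.9 -1. ]
 [ 0.2 -0.4]
 [ 0.3 -0.9]
 [ 0.5 -3.4]
 [-1.8 -0.1]
 [-0.8 -0.2]]
t 0.05 face top [[274.0, 230.0], [284.0, 102.0]] lead [[298.0, 231.0], [307.0, 105.0]]
t 0.06 face top [[262.0, 229.0], [272.0, 101.0]] lead [[286.0, 231.0], [295.0, 104.0]]
[[-0.     0.349  0.937]
 [-0.001  0.937 -0.349]
 [-1.    -0.001 -0.   ]]
face [[0.5061 0.138  0.145 ]] [  60.2 -243.7  426.1]
shutface [[0.5017 0.0701 0.145 ]] [  60.3 -308.8  445.6]
deckedge [[0.5097 0.1919 0.14  ]] [  65.2 -192.   410.5]
pad [[ 0.4866 -0.1604  0.31  ]] [-104.6 -530.2  512. ]
start [[0.5078 0.1639 0.25  ]] [ -44.8 -218.9  418.6]
bottle [[ 4.971e-01 -2.000e-04  1.900e-01]] [  15.3 -376.4  465.9]
```

>>> play_rows([
  [[-45,0,0,0,0,0,0],[0,-18,35,0,0,0,0],[0,-18,35,0,0,0,0],[0,-18,35,0,0,0,0],[0,-18,35,0,0,0,0],[0,-18,35,0,0,0,0],[0,-18,35,0,0,0,0],[0,-18,35,0,0,0,0],[0,-18,35,0,0,0,0],[0,-18,35,0,0,0,0]],
], grip_force=10)

```text
time_s: 1.15
ee_pos: [0.4315, 0.2521, 0.2504]
eef_rot: [-2.409, 1.571, -2.766]
force: [0.3, 0.5, -1.0]
grip_width: 0.0172
```

>>> play_rows([
  [[0,-18,35,0,0,0,0],[0,-18,35,0,0,0,0],[0,-10,17,0,0,0,0],[0,0,0,-0.1,0,0,0],[0,0,0,-0.1,0,0,0],[0,0,0,-0.09,0,0,0],[0,0,0,0,0,0,0]],
])

```text
time_s: 1.85
ee_pos: [0.4961, 0.1799, 0.2502]
eef_rot: [-2.739, 1.57, -2.804]
force: [-0.4, 0.2, 0.6]
grip_width: 0.0004
```

```bash
python3 - <<'E'
from h import *
from fit import r0,W
from station import ctrl,viewer
for n in("wrist","top","side"):
    c=viewer.camera(n);pickle.dump(c,open(n+"1.pkl","wb"));cv2.imwrite(f"pics/{n}1.png",c["img"][:,:,::-1])
o=ctrl.get_obs();print(o["ee_pos"],o["force"],o["qpos"],o["grip_width"]);print(Ro.from_euler("xyz",o["eef_rot"]).as_matrix().round(3))
p=r0.x;print(rows(o,W(p,[0,.122,.25])[0]))
E
```

```text
[0.49606664 0.18006389 0.25034465] [ 0.13834727  0.11280151 -0.15701533] [ 2.78794552e-01  2.18486996e-01  1.51843260e+00 -1.79133852e-05
  1.40488444e+00 -1.22273378e+00] 0.0001982223268501256
[[-0.     0.069  0.998]
 [-0.     0.998 -0.069]
 [-1.    -0.    -0.   ]]
(array([  0.3, -15.3,  12.9]), None)
```

View pics/wrist1.png

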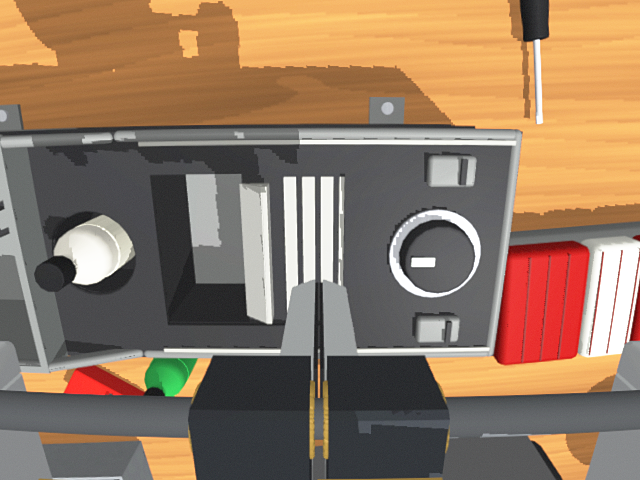

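View pics/side1.png

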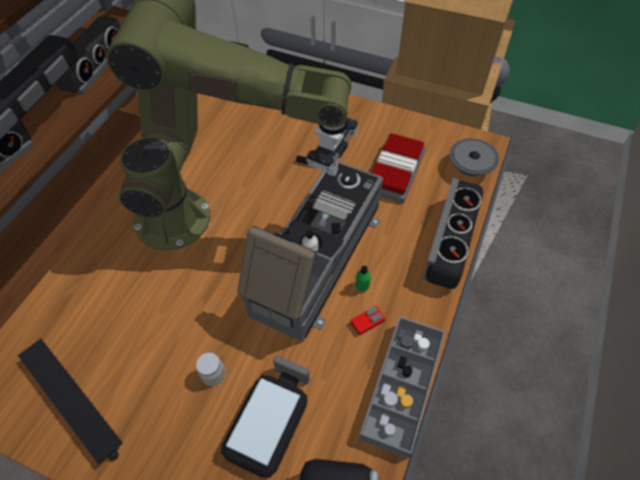

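```bash
python3 - <<'E'
from h import *
from fit import r0,W
c=load("wrist1");p=r0.x
def con(w):
    a=p[2];R=np.array([[np.cos(a),-np.sin(a),0],[np.sin(a),np.cos(a),0],[0,0,1]]);return (R.T@(w-[p[0],p[1],0])).round(4)
for n,uv,z in[("cornerL",(519,131),.14),("cornerR",(494,357),.14),("dial",(434,253),.155),("ramptopL",(268,184),.151),("ramptopR",(272,322),.151),("ramplead",(241,185),.135),("ramplead",(248,318),.135),("deckedgeL",(345,177),.14),("binrearL",(152,176),.14),("binrearR",(168,322),.14),("tailL",(4,137),.14)]:
    w=back(c,uv,z);print(n,w.round(4),con(w))
print(proj(c,W(p,[[-.09,.275,.14],[.09,.275,.14],[0,.218,.16],[-.06,.01,.14],[.06,.01,.14],[.06,.15,.14],[-.06,.15,.14]])).round())
E
```

```text
cornerL [0.4295 0.3256 0.14  ] [-0.0887  0.2782  0.14  ]
cornerR [0.6106 0.3182 0.14  ] [0.0925 0.2827 0.14  ]
dial [0.5107 0.2617 0.155 ] [-0.0035  0.2198  0.155 ]
ramptopL [0.4545 0.1478 0.151 ] [-0.0522  0.1024  0.151 ]
ramptopR [0.5597 0.1402 0.151 ] [0.0533 0.1017 0.151 ]
ramplead [0.4562 0.1258 0.135 ] [-0.0491  0.0806  0.135 ]
ramplead [0.5633 0.1186 0.135 ] [0.0583 0.0804 0.135 ]
deckedgeL [0.4547 0.2015 0.14  ] [-0.0555  0.156   0.14  ]
binrearL [0.4444 0.0631 0.14  ] [-0.0567  0.0173  0.14  ]
binrearR [0.5607 0.0549 0.14  ] [0.0599 0.0166 0.14  ]
tailL [ 0.4074 -0.0435  0.14  ] [-0.0867 -0.0915  0.14  ]
[[515. 129.]
 [485. 355.]
 [433. 260.]
 [142. 172.]
 [160. 322.]
 [335. 323.]
 [337. 171.]]
```

>>> play_rows([
  [[0,-6,11,0,0,0,0],[25,0,0,0,0,0,0],[25,0,0,0,0,0,0],[25,0,0,0,0,0,0],[15,0,0,0,0,0,0],[8,0,0,0,0,0,0],[8,0,0,0,0,0,0],[0,0,0,0,0,0,0]],
])

```text
time_s: 2.8
ee_pos: [0.5068, 0.1731, 0.1439]
eef_rot: [-2.777, 1.57, -2.844]
force: [-0.6, -0.1, -0.1]
grip_width: 0.0006
```

```bash
python3 - <<'E'
from h import *
from station import ctrl,viewer
for n in("wrist",):
    c=viewer.camera(n);pickle.dump(c,open(n+"2.pkl","wb"));cv2.imwrite(f"pics/{n}2.png",c["img"][:,:,::-1])
o=ctrl.get_obs();print(o["ee_pos"],o["force"])
E
```

```text
[0.50695605 0.17322665 0.14462979] [-0.06377193  0.84198266 -0.90849117]
```

View pics/wrist2.png

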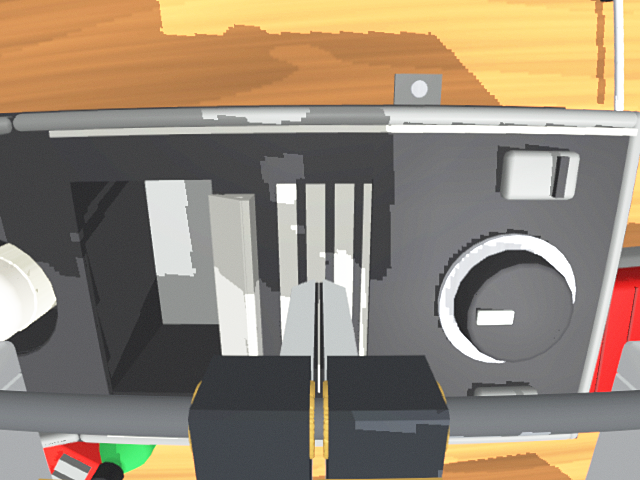

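>>> play_rows([
  [[0,-8,0,0,0,0,0],[0,-8,0,0,0,0,0],[0,-10,0,0,0,0,0],[0,-10,0,0,0,0,0],[0,-10,0,0,0,0,0],[0,-10,0,0,0,0,0],[0,-10,0,0,0,0,0],[0,-6,0,0,0,0,0],[0,-3,0,0,0,0,0],[0,0,0,0,0,0,0]],
])

```text
time_s: 3.85
ee_pos: [0.5017, 0.0981, 0.1445]
eef_rot: [-1.817, 1.57, -1.884]
force: [1.0, 0.2, 2.5]
grip_width: 0.0005
```

```bash
python3 - <<'E'
from h import *
from station import ctrl,viewer
for n in("wrist",):
    c=viewer.camera(n);pickle.dump(c,open(n+"3.pkl","wb"));cv2.imwrite(f"pics/{n}3.png",c["img"][:,:,::-1])
o=ctrl.get_obs();print(o["ee_pos"],o["force"])
E
```

```text
[0.50151011 0.09828288 0.14431185] [0.85745434 0.79752526 0.93794805]
```

View pics/wrist3.png

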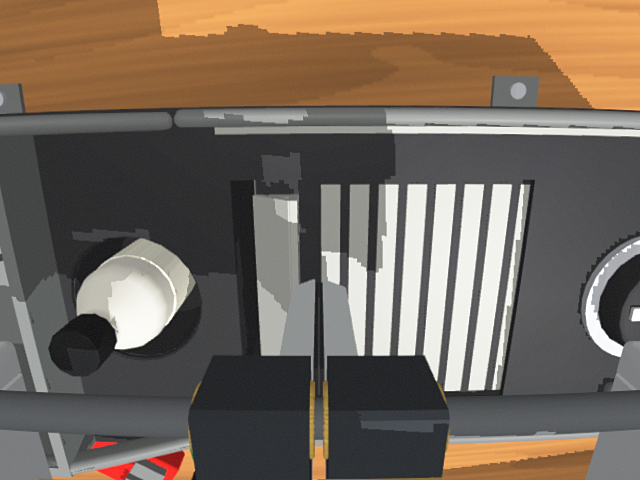

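>>> play_rows([
  [[0,-4,0,0,0,0,0],[0,-4,0,0,0,0,0],[0,-3,0,0,0,0,0],[0,-2,0,0,0,0,0],[0,0,0,0,0,0,0]],
])

```text
time_s: 4.4
ee_pos: [0.5007, 0.0854, 0.1443]
eef_rot: [2.715, 1.57, 2.648]
force: [1.1, 2.3, 1.0]
grip_width: 0.0004
```

>>> play_rows([
  [[0,-2,0,0,0,0,0],[0,-2,0,0,0,0,0],[0,0,0,0,0,0,0]],
])

```text
time_s: 4.7
ee_pos: [0.5007, 0.084, 0.1448]
eef_rot: [1.451, 1.566, 1.384]
force: [1.8, 22.2, 3.3]
grip_width: 0.0006
```

```bash
python3 - <<'E'
from h import *
from station import ctrl,viewer
for n in("wrist",):
    c=viewer.camera(n);pickle.dump(c,open(n+"4.pkl","wb"));cv2.imwrite(f"pics/{n}4.png",c["img"][:,:,::-1])
o=ctrl.get_obs();print(o["ee_pos"],o["force"])
E
```

```text
[0.50071289 0.08403884 0.14483359] [ 0.79406562 21.21260798  3.03442145]
```

View pics/wrist4.png

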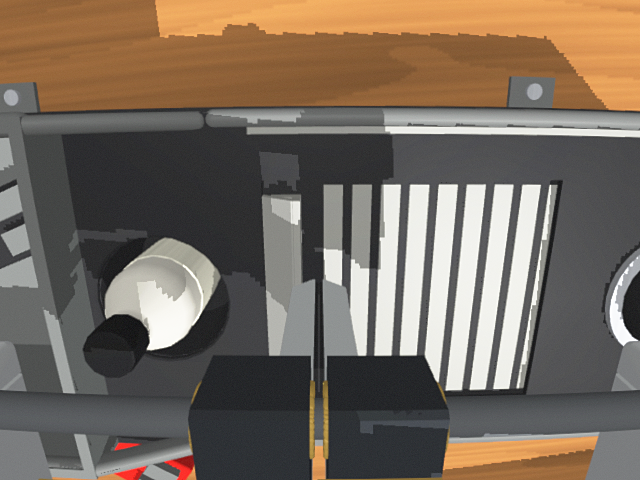

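>>> play_rows([
  [[0,6,0,0,0,0,0],[0,6,0,0,0,0,0],[-35,0,0,0,0,0,0],[-40,0,0,0,0,0,0],[-40,0,0,0,0,0,0],[-40,0,0,0,0,0,0],[-40,0,0,0,0,0,0],[-40,0,0,0,0,0,0],[-40,0,0,0,0,0,0],[0,0,0,0,0,0,0]],
])

```text
time_s: 5.75
ee_pos: [0.5018, 0.0934, 0.4243]
eef_rot: [0.097, 1.564, 0.03]
force: [-0.6, -0.1, -0.8]
grip_width: 0.0007
```

```bash
python3 - <<'E'
from h import *
from station import ctrl,viewer
for n in("wrist","side","top"):
    c=viewer.camera(n);pickle.dump(c,open(n+"5.pkl","wb"));cv2.imwrite(f"pics/{n}5.png",c["img"][:,:,::-1])
o=ctrl.get_obs();print(o["ee_pos"],o["force"],o["qpos"]);print(Ro.from_euler("xyz",o["eef_rot"]).as_matrix().round(3))
E
```

```text
[0.50129444 0.093409   0.41822995] [ 0.83001928  0.6602399  -0.58290777] [ 1.12576573e-01  1.47495788e-01  1.22497818e+00 -3.66333999e-04
  1.77101443e+00 -1.39126378e+00]
[[-0.002  0.067  0.998]
 [-0.001  0.998 -0.067]
 [-1.    -0.001 -0.002]]
```

View pics/wrist5.png

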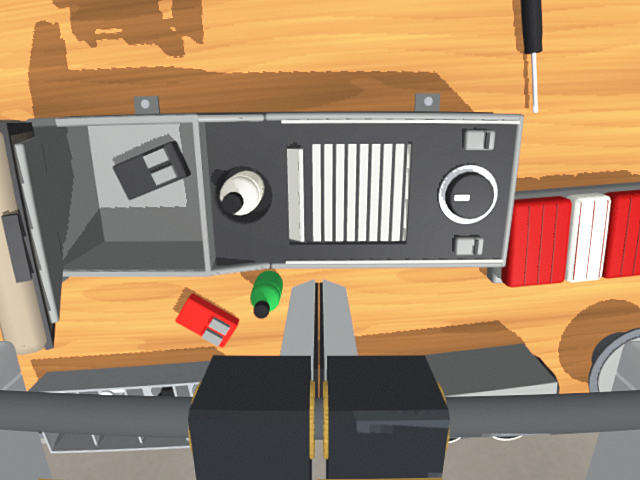

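View pics/side5.png

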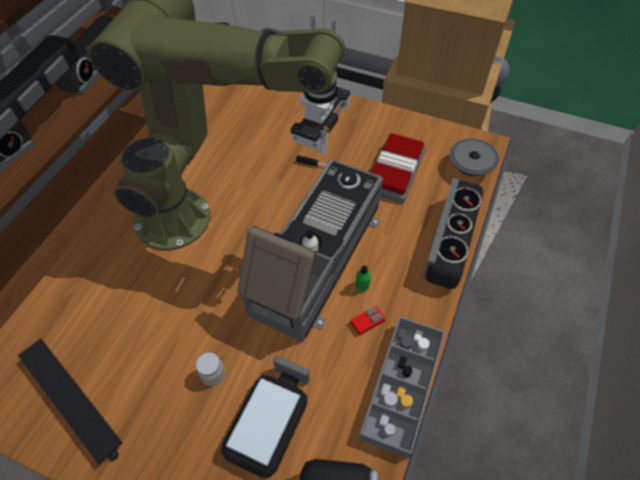

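```bash
cat > th.py <<'E'
from h import *
from fit import W,A,T,S,t,s
p=[.5005,.047,-.065]
for th in (.9,.95,1.0,1.05,1.1):
    for c,name,off in((T,"t",(185,195)),(S,"s",(230,150))):
        q=[A(th,.187,.017,0),A(th,.175,.034,0)]
        # bounding box of rounded armrest
        pts=[A(th,y,z,x) for x in(-.079,.079) for y,z in((.175,.022),(.175,.012))]
        pts=[A(th,.175+.012*np.sin(a)*0+.012*np.cos(a),.022+.012*np.sin(a),x) for x in(-.085,.085) for a in np.linspace(0,1.57,5)]
        P=(proj(c,W(p,pts))-off)*3
        print(th,name,P.min(0).round(),P.max(0).round())
E
python3 th.py; python3 - <<'E'
from h import *
c=load("side5")["img"][:,:,::-1]
cv2.imwrite("pics/sz5.png",cv2.resize(c[210:345,230:330],None,fx=4,fy=4,interpolation=cv2.INTER_CUBIC))
c=load("top5")["img"][:,:,::-1]
cv2.imwrite("pics/tz5.png",cv2.resize(c[195:315,185:445],None,fx=3,fy=3,interpolation=cv2.INTER_CUBIC))
E
```

```text
0.9 t [591.  53.] [630. 304.]
0.9 s [ 64. 219.] [256. 312.]
0.95 t [604.  53.] [643. 305.]
0.95 s [ 59. 223.] [252. 317.]
1.0 t [618.  53.] [656. 306.]
1.0 s [ 53. 227.] [247. 322.]
1.05 t [632.  53.] [669. 307.]
1.05 s [ 47. 232.] [241. 328.]
1.1 t [646.  53.] [682. 309.]
1.1 s [ 41. 237.] [236. 335.]
```

View pics/sz5.png

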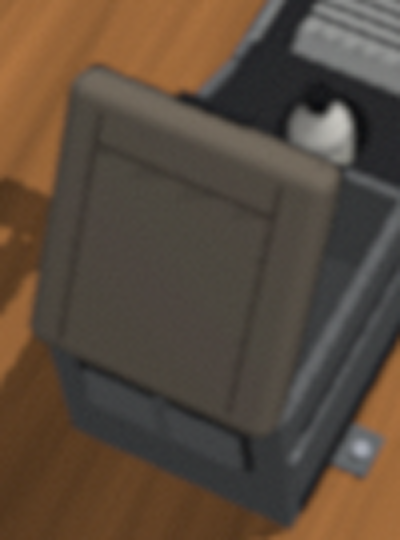

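View pics/tz5.png

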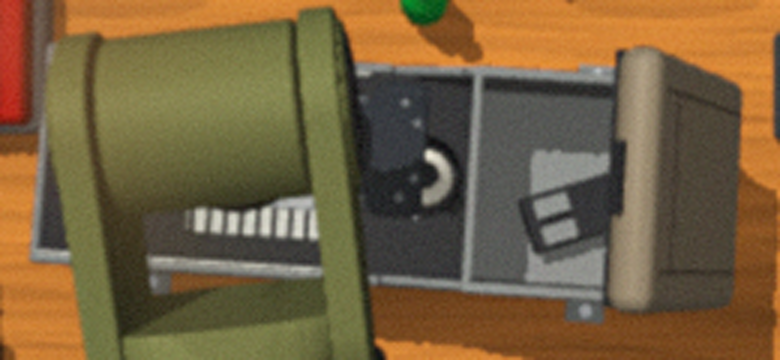

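>>> play_rows([
  [[0,-20,0,0,0,0,0],[0,-32,0,0,0,0,0],[0,-32,0,0,0,0,0],[0,-32,0,0,0,0,0],[0,-32,0,0,0,0,0],[0,-32,0,0,0,0,0],[0,-32,0,0,0,0,0],[0,-32,0,0,0,0,0],[0,-30,0,0,0,0,0],[0,-15,0,0,0,0,0]],
])

```text
time_s: 6.9
ee_pos: [0.4816, -0.1967, 0.4176]
eef_rot: [2.865, 1.568, 2.796]
force: [-0.4, 1.2, -0.9]
grip_width: 0.0004
```

>>> play_rows([
  [[0,0,0,0,0,0,0],[30,0,0,0,0,0,0],[30,0,0,0,0,0,0],[30,0,0,0,0,0,0],[10,0,0,0,0,0,0],[0,0,0,0,0,0,0]],
])

```text
time_s: 7.5
ee_pos: [0.482, -0.1938, 0.3188]
eef_rot: [2.711, 1.569, 2.645]
force: [-0.7, 0.2, 0.6]
grip_width: 0.0007
```

```bash
python3 - <<'E'
from h import *
from station import ctrl,viewer
for n in("wrist","side"):
    c=viewer.camera(n);pickle.dump(c,open(n+"6.pkl","wb"));cv2.imwrite(f"pics/{n}6.png",c["img"][:,:,::-1])
c=c["img"][:,:,::-1];cv2.imwrite("pics/sz6.png",cv2.resize(c[100:345,200:420],None,fx=2.4,fy=2.4,interpolation=cv2.INTER_CUBIC))
o=ctrl.get_obs();print(o["ee_pos"],o["force"],o["qpos"]);print(Ro.from_euler("xyz",o["eef_rot"]).as_matrix().round(3))
E
```

```text
[ 0.48248209 -0.19448965  0.32087411] [ 0.42374243 -0.54220807  0.38217093] [-4.53587687e-01  1.69742309e-01  1.41647285e+00 -9.67227868e-06
  1.55374311e+00 -1.95814234e+00]
[[ 0.001  0.066  0.998]
 [-0.001  0.998 -0.066]
 [-1.    -0.001  0.002]]
```

View pics/wrist6.png

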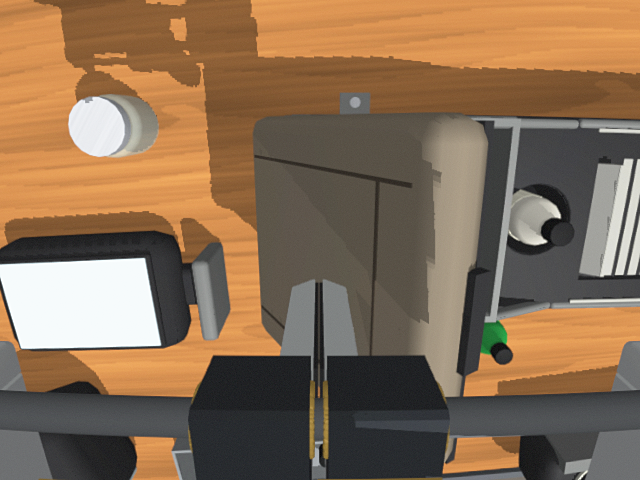

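View pics/sz6.png

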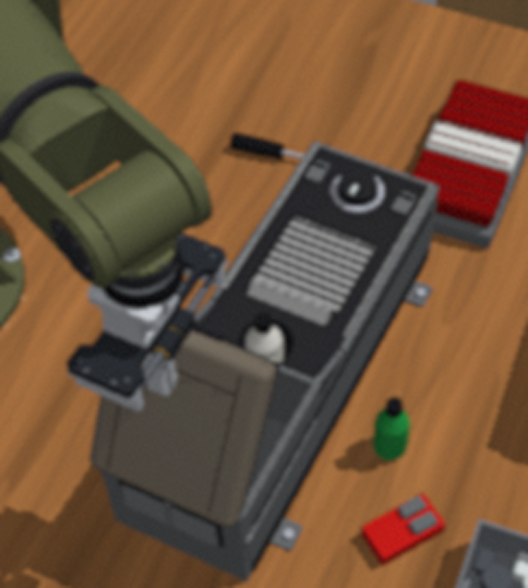

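>>> play_rows([
  [[3,8,0,0,0,0,0],[3,7,0,0,0,0,0],[2,7,0,0,0,0,0],[3,7,0,0,0,0,0],[3,7,0,0,0,0,0],[4,7,0,0,0,0,0],[4,7,0,0,0,0,0]],
])

```text
time_s: 8.3
ee_pos: [0.4855, -0.1443, 0.2973]
eef_rot: [0.033, 1.57, -0.034]
force: [-0.5, -1.1, 4.7]
grip_width: 0.0001
```

```bash
python3 - <<'E'
from h import *
from station import ctrl,viewer
for n in("wrist",):
    c=viewer.camera(n);pickle.dump(c,open(n+"7.pkl","wb"));cv2.imwrite(f"pics/{n}7.png",c["img"][:,:,::-1])
o=ctrl.get_obs();print(o["ee_pos"],o["force"])
E
```

```text
[ 0.48545632 -0.14350768  0.29659395] [0.76028114 0.5640974  0.59791485]
```

View pics/wrist7.png

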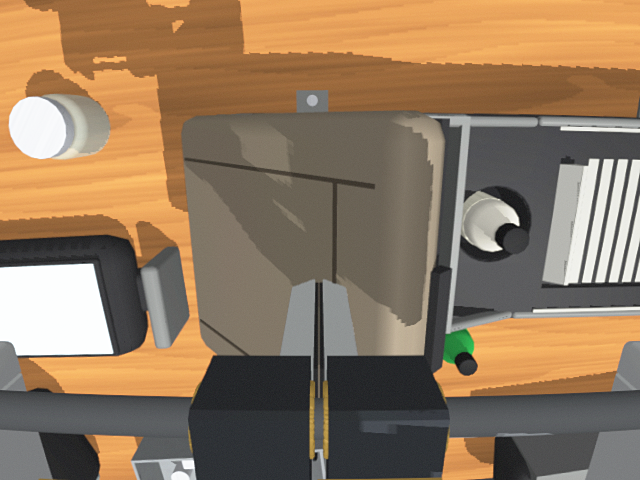

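>>> play_rows([
  [[4,6,0,0,0,0,0],[4,6,0,0,0,0,0],[4,6,0,0,0,0,0],[5,6,0,0,0,0,0],[5,5,0,0,0,0,0],[6,5,0,0,0,0,0],[6,5,0,0,0,0,0],[6,5,0,0,0,0,0]],
])

```text
time_s: 9.15
ee_pos: [0.4884, -0.1005, 0.2569]
eef_rot: [1.858, 1.571, 1.791]
force: [-0.2, -0.1, 2.7]
grip_width: 0.0002
```

>>> play_rows([
  [[6,4,0,0,0,0,0],[7,4,0,0,0,0,0],[7,4,0,0,0,0,0],[7,3,0,0,0,0,0],[6,3,0,0,0,0,0],[6,2,0,0,0,0,0],[5,2,0,0,0,0,0],[4,1,0,0,0,0,0],[0,0,0,0,0,0,0]],
])

```text
time_s: 10.05
ee_pos: [0.4897, -0.078, 0.2088]
eef_rot: [3.043, 1.57, 2.976]
force: [0.5, 0.5, 0.2]
grip_width: 0.0004
```

```bash
python3 - <<'E'
from h import *
from station import ctrl,viewer
for n in("wrist","side"):
    c=viewer.camera(n);pickle.dump(c,open(n+"8.pkl","wb"));cv2.imwrite(f"pics/{n}8.png",c["img"][:,:,::-1])
c=c["img"][:,:,::-1];cv2.imwrite("pics/sz8.png",cv2.resize(c[100:345,200:420],None,fx=2.4,fy=2.4,interpolation=cv2.INTER_CUBIC))
o=ctrl.get_obs();print(o["ee_pos"],o["force"])
E
```

```text
[ 0.489825   -0.07821904  0.20939705] [ 0.29977224 -0.18424798 -0.53674611]
```

View pics/wrist8.png

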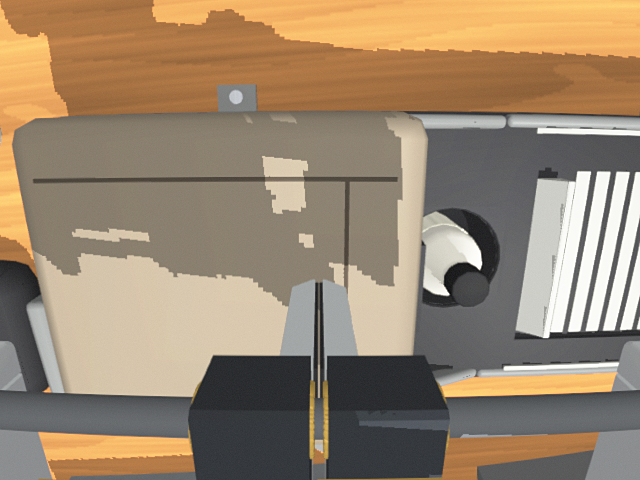

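View pics/sz8.png

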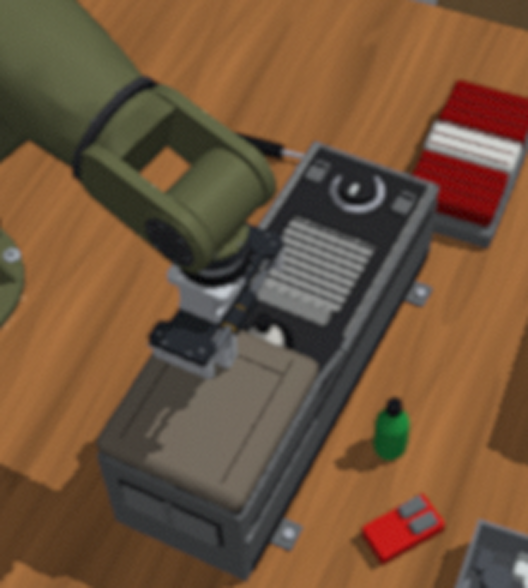

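>>> play_rows([
  [[2,0,0,0,0,0,0],[2,0,0,0,0,0,0],[2,0,0,0,0,0,0],[2,0,0,0,0,0,0],[0,0,0,0,0,0,0]],
])

```text
time_s: 10.65
ee_pos: [0.49, -0.0781, 0.2022]
eef_rot: [-0.066, 1.57, -0.132]
force: [-3.2, 2.1, 9.2]
grip_width: 0.0005
```

>>> play_rows([
  [[1,0,0,0,0,0,0],[1,0,0,0,0,0,0],[0,0,0,0,0,0,0]],
])

```text
time_s: 10.95
ee_pos: [0.4901, -0.0781, 0.202]
eef_rot: [-0.149, 1.568, -0.216]
force: [-11.4, 3.6, 27.0]
grip_width: 0.0003
```

>>> play_rows([
  [[-5,0,0,0,0,0,0],[-15,0,0,0,0,0,0],[-30,0,0,0,0,0,0],[-40,0,0,0,0,0,0],[-40,0,0,0,0,0,0],[-40,0,0,0,0,0,0],[-20,0,0,0,0,0,0],[0,0,0,0,0,0,0],[0,0,0,0,0,0,0]],
])

```text
time_s: 11.85
ee_pos: [0.4898, -0.0782, 0.3884]
eef_rot: [3.107, 1.57, 3.041]
force: [0.0, -0.2, -0.6]
grip_width: 0.0002
```

```bash
python3 - <<'E'
from h import *
from station import ctrl,viewer
for n in("wrist","top","side"):
    c=viewer.camera(n);pickle.dump(c,open(n+"9.pkl","wb"));cv2.imwrite(f"pics/{n}9.png",c["img"][:,:,::-1])
c=c["img"][:,:,::-1];cv2.imwrite("pics/sz9.png",cv2.resize(c[100:345,200:420],None,fx=2.4,fy=2.4,interpolation=cv2.INTER_CUBIC))
o=ctrl.get_obs();print(o["ee_pos"],o["force"])
from fit import W,A
p=[.5005,.047,-.065]
c=load("wrist9")
for th in(0,.03,.06):print(th,proj(c,W(p,[A(th,.187,.022,-.079),A(th,.187,.022,.079),A(th,.17,.034,-.091)])).round(1).tolist())
for d in(0,.004,.008):print(d,proj(c,W(p,[[-.0525,.028+d,.151],[.0525,.028+d,.151],[-.0525,.01+d,.135],[.0525,.01+d,.135],[-.06,.01,.14]])).round(1).tolist())
E
```

```text
[ 0.48969577 -0.07810011  0.38798277] [ 0.07421699 -0.36416578  0.64041037]
0 [[374.6, 126.4], [369.0, 288.8], [357.3, 112.3]]
0.03 [[374.6, 126.5], [368.9, 291.0], [356.6, 112.2]]
0.06 [[374.4, 126.6], [368.7, 293.4], [355.6, 112.1]]
0 [[469.4, 153.4], [460.0, 251.4], [447.2, 152.0], [439.5, 247.0], [449.2, 145.0]]
0.004 [[473.2, 153.4], [463.6, 251.4], [451.0, 152.0], [443.0, 247.0], [449.2, 145.0]]
0.008 [[477.1, 153.4], [467.2, 251.4], [454.7, 152.0], [446.6, 247.0], [449.2, 145.0]]
```

View pics/wrist9.png

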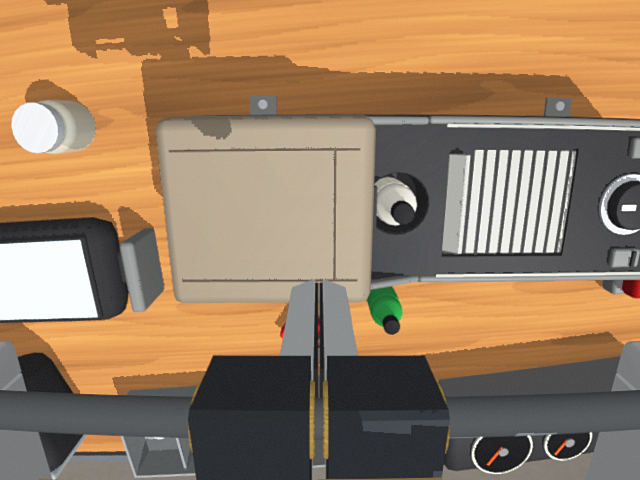

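View pics/sz9.png

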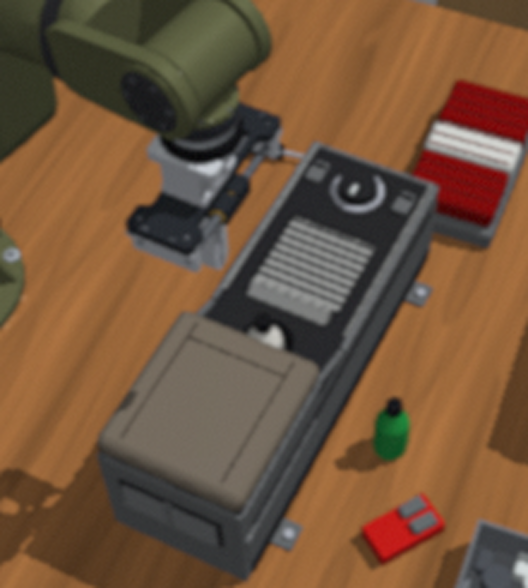

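```bash
python3 - <<'E'
from h import *
c=load("wrist9")["img"][:,:,::-1]
cv2.imwrite("pics/wz9.png",cv2.resize(c[100:300,350:600],None,fx=3,fy=3,interpolation=cv2.INTER_CUBIC))
E
```

View pics/wz9.png

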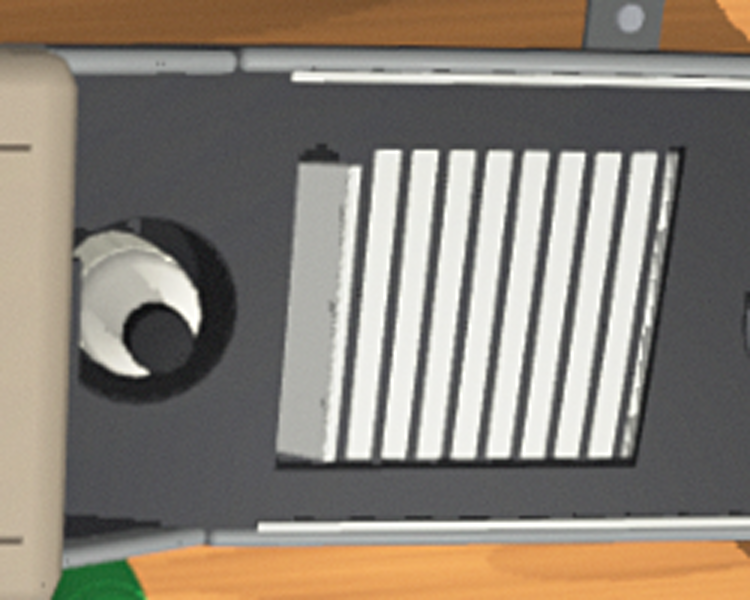

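View pics/top9.png

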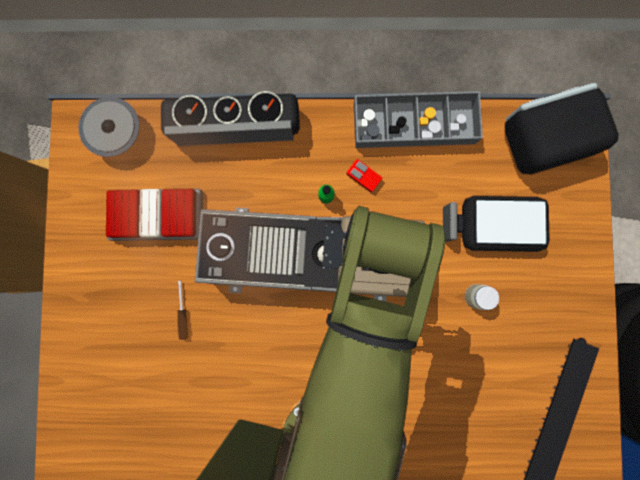

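The bin cover shows no gap, the armrest lies flat, the bottle is upright and the bench items haven't moved.

```bash
python3 -c "
from station import hand_in
print(hand_in())"
```

```text
the job is handed in; nothing more can be done
None
```

I closed the console and handed the job in at about 12 s of the 58 s allowed; the hand-in reports no verdict.

- **Cover:** I pushed it with closed fingertips on the ramp face until it met a firm stop at about 21 N. In the last wrist picture there is no gap at its leading edge, and the ramp is within about a pixel of where it should sit when shut.
- **Armrest:** I pushed it down on its padded outer side only, over about 2.5 s, from roughly 1.0 rad. It came to rest firmly with the pad face 202 mm above the bench, which is its shut height, at about 27 N upward force. It stayed flat after I lifted off.
- **Everything else:** In the last pictures the bottle stands in its cup holder and the screwdriver, jar, mirror and red lamp have not visibly moved. The arm was clear at about 0.39 m height, with force readings near zero.

**Not checked or in disagreement:**
- The small parts are now under the closed lids, so I could not see them at the end. The fingers never went into the bin or the box.
- My first console position, from the top and side cameras, differed from the wrist camera by about 5 mm. I used the wrist value, and both contact positions agreed with it.

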